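# Bring a tray of fragments out from under the hand-rest stand and hold it level

## Robot

A 6-joint arm with a two-finger parallel gripper is mounted at the origin on the work surface. World frame = base frame: x ahead of the robot, y to its left, z up, the work surface at z = 0. Lengths are in mm, angles in rad, forces in N, time in s.
With the tool pointing down it reaches from about 300 to 775 mm from the base axis. Payload 14.6 kg.
Tool frame: the origin (TCP) lies at the very end of the fingers, on their centre line; the grasp point (between the pads) lies 19 mm behind it; z points along the fingers, x is the direction in which the jaws open and shut, and the axes are right-handed (so a half turn about z gives the same grasp; the last joint's range is limited). The gripper opens to 85 mm and grips with 20 to 120 N. Pads are 22 mm wide; open, the fingers measure 114 mm over their backs; the gripper's body (76 mm by 85 mm) begins 54 mm behind the grasp point. The pads swing forward as they close: fully open they stand 13 mm farther back than shut.
Start: joints at [1.225, 0.3, 1.521, -0, 1.321, -0.067], TCP at [151.359, 528.753, 231.281] pointing down, gripper open.
Joint ranges: [-3.03, 3.03], [-0.79, 2.21], [0.23, 2.52], [-1.04, 4.18], [0, 3.07], [-2.55, 2.55]. Speed limits (rad/s): [2.22, 2.22, 2.57, 3.14, 3.14, 3.14].

## Interface

Orientations are given as [roll, pitch, yaw] about the fixed x, y, z axes, in that order (R = Rz(yaw) Ry(pitch) Rx(roll)).
In Python, from bench import read_state, grab_frame, finish_job gives the robot as it stands.
- The arm moves only by the tool drive_tool, never from a script. Its argument "series" is a list of rows, each an object with "fingers": the gripper's target within -1 to 1 (fully open at 1, half-way at 0, shut at -1); "delta_pos": the shift along the tool's x, y, z in m, a list of three; "spin": the turn about the tool's z in degrees. A call has 1 to 8 rows; each row is the pose to reach, as a shift and turn from the pose commanded when the call began, along the tool's axes at that moment; what a row does not reach only later rows make up. A row lasts 1/12 s, in which the tool goes at most 41.7 mm and 7.16 degrees, less where a joint would pass 70% of its speed; a pose out of reach is approached as far as the arm can. A call with a gripper value outside its range is refused whole. The fingers move at their own pace and stop on an object; the grip force is fixed at half the most. Time passes only in rows, so rows that repeat a pose let the fingers close. It gives the time, the measured TCP pose, the force and the opening at its end, in the units of the state.
- read_state(): the state, without advancing time (a new reading comes with each control period).
- grab_frame(name): name is "scene" or "top" or "wrist"; returns a dict with "pixels" (384x512x3 uint8, red, green, blue), "fx", "fy", "cx", "cy" (pixels), "k1" (the pictures are not rectified: a ray, as slopes to the right and down, at radius r is drawn at 1 + k1 r^2 times it, then the intrinsics apply), "extrinsics" (4x4, takes a point from world to camera coordinates). Camera axes: x right, y up, looking along -z (the intrinsics and any distortion apply to the point x, -y, -z); pixel columns grow to the right and rows downward; lengths in mm; the calibration is good to about 2 mm. A picture is of the moment at which its call begins. There is no depth.
- finish_job(): hands the job in, once; it reports no verdict.
The state is a dict: "time_s": time; "joint_pos": joint angles; "qvel": joint speeds; "joint_efforts": joint torques, N m; "tool_pos": TCP position; "orientation": TCP orientation; "wrist_force": force on the tool from outside, world axes, zero at the start; "moment": the same for the moment, N m; "finger_gap": finger opening in mm.
Only numpy, scipy, OpenCV 4.12 (cv2) and the standard library are available. Lean on these libraries where they do the work, as an engineer would, in place of code of your own. Each camera call takes 0.05 s, during which the arm holds its last target. There are 200 camera calls.

## Task

Take the wooden carrying tray by its upright grip, which sticks up through the slot of the grey hand-rest stand, slide it along the slot and out of the open end without striking the stand, then lift it and hold it steady and level in the air, its underside about 15 cm above the bench. The little cup must stay upright and, with the brass rosette, stay in the tray; keep the tray level all the while and leave the other things on the bench where they are. Finish while still holding the tray up: do not put it down or let go.

Things in the scene. Friction and masses are not known exactly. Their poses are not given: they have to be found in the camera images.
- stand: Fixed grey stand: two planks on four corner legs with a straight slot between. Origin on the bench under its centre, x along the slot, which is open at the -x end and closed at +x by a bar from x = 84 mm. 200 mm long (x), 244 mm wide (y). Planks 12 mm thick, underside 75, top 87 mm above the bench. Slot 32 mm wide (y = -16 to 16). Legs 16 mm square at x = +-90, y = +-112 mm
- tray: Loose plywood tray, 140 mm (x) by 150 mm (y), rim 22 mm high; at its centre an upright flat wooden grip, 30 mm (x) by 12 mm (y), up to 150 mm above the underside. Origin at the centre of its underside. 0.25 to 0.45 kg. Starts on the bench under the stand, grip up through the slot, x axis within 3 degrees of the stand's. Clear of the planks past x = -170 mm in the stand's frame
- tray_grip (a point): Point on the tray's upright grip 130 mm above the tray's underside and 20 mm below the grip's top, on its centre line; axes as the tray's. The grip is pinched across y, where it is 12 mm thick
- cup: Small white ceramic cup, loose on the tray, 40 mm diameter, 40 mm high, origin at the centre of its underside, z up through the mouth
- rosette: Small brass rosette ornament, loose on the tray, 44 mm diameter, 16 mm high, flat underside, origin at the centre of its underside
- mug: White mug standing on the bench, 76 mm diameter, 75 mm high, handle at its +y side; about 160 mm to the side of the tray's way out. Bystander
- swab_box: Clear box of cotton swabs, 75 mm square, 60 mm high, on the side of the stand towards the robot, 190 mm from the slot. Bystander
- frame: Gilt picture frame lying flat, 240 by 200 mm, 35 mm high, at the left of the bench. Bystander
- camera: Black camera, 125 mm wide, 98 mm high, at the right of the bench. Bystander
- spray: White spray bottle, 72 mm diameter, 215 mm high, at the left. Bystander
- brush: Hand brush lying on the bench, 200 mm long, at the left. Bystander
- jar: Amber glass jar, 56 mm diameter, 70 mm high, at the right of the stand. Bystander
Mind the look-alikes: they are no part of the job. What is shaped like the tray but green is not meant.

How it is judged (in metres and radians):
On the way:
1. the tray has been slid out along the slot, still low (underside under 6 cm) (x of tray in the frame of stand below -0.15 m and height (world z) of tray below 0.06 m).
At the end, for the whole second after the job is handed in: The fingers hold the tray (more than 2 N) with its underside 11 to 20 cm above the bench, within 5 degrees of level, still (under 2 cm/s and 0.1 rad/s), touching neither the stand nor the spray bottle; the cup stands upright (within 11 degrees) in the tray and the rosette lies in it (height (world z) of tray between 0.11 and 0.2 m and angle between tray's own z axis and vertical below 0.09 rad and linear speed of tray below 0.02 m/s and angular speed of tray below 0.1 rad/s and contact force between tray and the fingers above 2 N and contact force between tray and stand below 0.2 N and contact force between tray and spray below 0.2 N and x of cup in the frame of tray between -0.07 and 0.07 m and y of cup in the frame of tray between -0.075 and 0.075 m and z of cup in the frame of tray between 0 and 0.03 m and x of rosette in the frame of tray between -0.07 and 0.07 m and y of rosette in the frame of tray between -0.075 and 0.075 m and z of rosette in the frame of tray between 0 and 0.03 m and angle between cup's own z axis and vertical below 0.2 rad); the arm keeps its last pose, push and grip.
It fails at once if the tray strikes the stand (over 20 N) (contact force between tray and stand above 20 N).
It fails at once if the tray is tipped more than 17 degrees (angle between tray's own z axis and vertical above 0.3 rad).
It fails at once if another thing on the bench is moved more than 3 cm (distance of any of mug, swab_box, frame, camera, spray, brush, jar from where it was at the start of the episode above 0.03 m).
It also fails if it takes over 38 s, if anything falls off the work surface, if the arm or the gripper's body presses on something with over 40 N, if the wrist force passes 120 N, or if a joint passes its speed limit or range.

## Working session

There is one attempt and no reset: what is moved stays moved. The work goes in short steps, Python scripts to look and compute and a tool call to move; the robot and the scene stay as the last step left them, time stands still between calls to the robot, and variables do not carry over. Pictures are saved under pics/ and viewed, about 8 in all and at most 12, crops included, and the job is handed in when it is done.

Besides the shell and the picture viewer there is one more tool, called by a JSON object that holds its "api" and its "payload", one argument or row to a line. drive_tool: Moves the arm, as the interface text tells. Its arguments: {"type":"object","properties":{"series":{"type":"array"}},"required":["series"]}

```bash
mkdir -p pics; ls; cat > h.py <<'E'
import numpy as np, cv2
from bench import read_state, grab_frame
def snap(n,f):
    g=grab_frame(n); cv2.imwrite('pics/'+f,cv2.cvtColor(g['pixels'],cv2.COLOR_RGB2BGR)); np.save('pics/'+f[:-4]+'.npy',g,allow_pickle=True); return g
def load(f): return np.load('pics/'+f+'.npy',allow_pickle=True).item()
def ray(g,u,v):
    x,y=(u-g['cx'])/g['fx'],(v-g['cy'])/g['fy']; rd=np.hypot(x,y); r=rd
    for _ in range(20): r=rd/(1+g['k1']*r*r)
    s=r/rd if rd>0 else 1
    E=np.array(g['extrinsics']); R,t=E[:3,:3],E[:3,3]
    d=R.T@np.array([x*s,-y*s,-1]); return -R.T@t,d
def plane(g,u,v,z):
    o,d=ray(g,u,v); return o+d*(z-o[2])/d[2]
def proj(g,p):
    E=np.array(g['extrinsics']); c=E[:3,:3]@np.array(p,float)+E[:3,3]
    x,y=c[0]/-c[2],-c[1]/-c[2]; s=1+g['k1']*(x*x+y*y)
    return g['fx']*x*s+g['cx'],g['fy']*y*s+g['cy']
E
python3 - <<'E'
from h import *
a=snap('scene','s0.png');b=snap('top','t0.png')
cv2.imwrite('pics/both.png',cv2.resize(np.hstack([cv2.imread('pics/s0.png'),cv2.imread('pics/t0.png')]),(800,300)))
for g in(a,b): 
    E=np.array(g['extrinsics']);print(-E[:3,:3].T@E[:3,3], -E[2,:3], g['fx'],g['k1'])
print(read_state())
E
```

```text
pics
[1368.91802974 -662.81996432 1279.35114279] [-0.51644181  0.43184825 -0.73945585] 387.0027454075428 -0.051513143240928636
[ 314.67182179    7.43168001 1364.85085812] [ 0.1646887   0.01285713 -0.98626179] 382.43575998777595 -0.059058681709729444
{'time_s': 0.1, 'joint_pos': array([ 1.22538275e+00,  3.00429330e-01,  1.52152801e+00, -9.77342857e-06,
        1.32070393e+00, -6.66006073e-02]), 'qvel': array([ 0.00023523, -0.00101831, -0.00133324, -0.00060642,  0.00119656,
       -0.00087609]), 'joint_efforts': array([ 1.94865672e-03, -5.44384718e+01, -3.62368762e+01, -6.57125588e-05,
        3.14117387e-03, -1.82870218e-05]), 'tool_pos': array([151.3008676 , 528.55734585, 230.76667948]), 'orientation': array([-3.14153098e+00,  1.06687071e-03,  1.29198582e+00]), 'wrist_force': array([ 1.12050712, -0.54017788,  0.32682162]), 'moment': array([-0.04106849, -0.0307981 , -0.00661764]), 'finger_gap': 85.66667837815602}
```

View pics/t0.png

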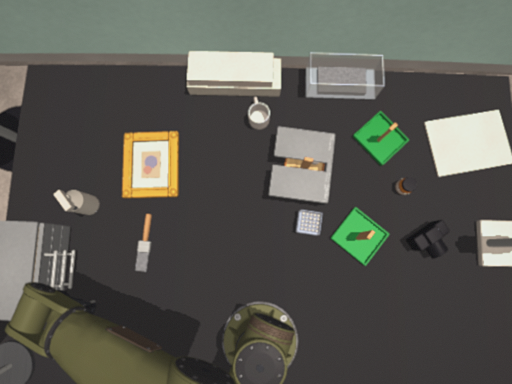

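View pics/s0.png

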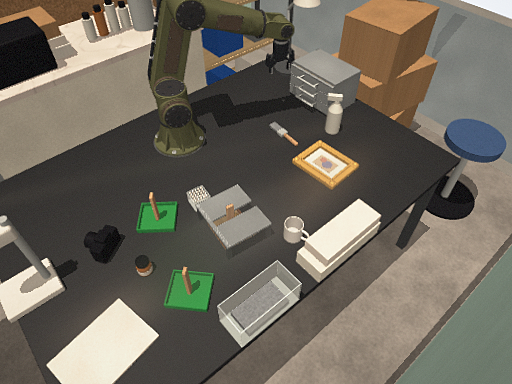

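The stand is at about (302,165) in the top view. Three things could be taken for the tray: the wooden grip in the stand's slot at (307,163), and two green trays at (381,137) and (360,236), which the description rules out. I choose the one in the slot and check it in a close crop.

```bash
python3 - <<'E'
from h import *
t=cv2.imread('pics/t0.png')[115:215,245:345]; s=cv2.imread('pics/s0.png')[170:270,180:280]
cv2.imwrite('pics/c.png',np.hstack([cv2.resize(t,(400,400),interpolation=cv2.INTER_CUBIC),cv2.resize(s,(400,400),interpolation=cv2.INTER_CUBIC)]))
g=load('t0'); im=g['pixels']; hsv=cv2.cvtColor(im,cv2.COLOR_RGB2HSV)
m=((hsv[...,1]<40)&(hsv[...,2]>70)&(hsv[...,2]<190)).astype(np.uint8); m[:120]=0;m[207:]=0;m[:,:265]=0;m[:,340:]=0
c,_=cv2.findContours(m,0,2)
for k in sorted(c,key=cv2.contourArea)[-3:]:
    r=cv2.minAreaRect(k); print(cv2.contourArea(k),r); 
    print([plane(g,*p,87).round(0)[:2] for p in cv2.boxPoints(r)])
allp=np.vstack([k for k in c if cv2.contourArea(k)>100]).reshape(-1,2)
w=np.array([plane(g,*p,87)[:2] for p in allp],np.float32); r=cv2.minAreaRect(w);print(r,cv2.boxPoints(r))
E
```

```text
20.0 ((267.0, 123.5), (7.0, 4.0), 90.0)
[array([755.,   0.]), array([755., -14.]), array([729., -14.]), array([729.,  -1.])]
3665.5 ((302.4628601074219, 164.02838134765625), (61.3239631652832, 71.56665802001953), 7.594643592834473)
[array([489., -14.]), array([739., -41.]), array([ 716., -253.]), array([ 467., -219.])]
((603.1546020507812, -131.10540771484375), (207.57760620117188, 250.75946044921875), 83.74195861816406) [[ 467.20837  -220.60855 ]
 [ 716.4736   -247.94293 ]
 [ 739.1008    -41.602264]
 [ 489.83563   -14.267883]]
```

View pics/c.png

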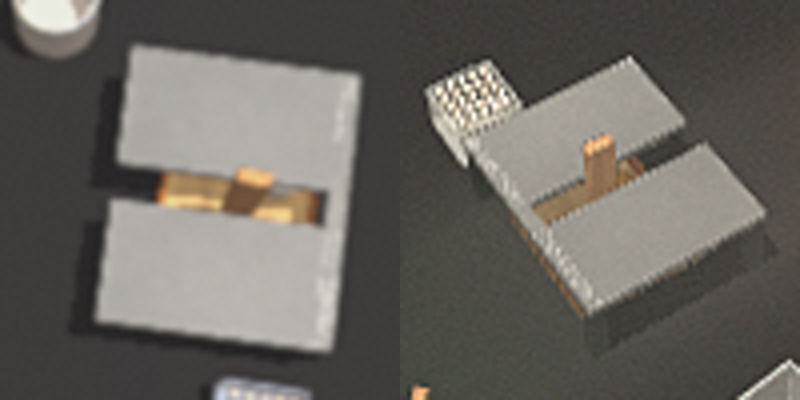

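The crop confirms it: the plywood tray is under the grey stand, with its grip top at about (308,159) in the top view and (229,205) in the scene view. The slot is open at the left (+y world) and closed at the right. Next I locate the grip from the two views.

```bash
cat >> h.py <<'E'
def tri(g1,p1,g2,p2):
    o1,d1=ray(g1,*p1);o2,d2=ray(g2,*p2)
    k=np.linalg.lstsq(np.c_[d1,-d2],o2-o1,rcond=None)[0]; a,b=o1+k[0]*d1,o2+k[1]*d2
    return (a+b)/2,np.linalg.norm(a-b)
def go(p,yaw_deg):
    "tool-frame shift (m) and spin (deg) from the present pose to TCP p (mm), tool down"
    from scipy.spatial.transform import Rotation as R
    s=read_state(); M=R.from_euler('xyz',s['orientation']).as_matrix()
    y=np.degrees(np.arctan2(M[1,0],M[0,0]))
    return (M.T@(np.array(p)-s['tool_pos'])/1000).round(4), round(-(yaw_deg-y),2), s['tool_pos'].round(1), round(y,2)
E
python3 - <<'E'
from h import *
t=load('t0');s=load('s0')
print(tri(t,(308,159.3),s,(229.5,205.5)), plane(t,308,159.3,150))
g=plane(t,308,159.3,150)
# stand slot edges in the top picture, top face z=87
for u,v in[(118,163),(325,190),(108,200),(325,222)]: print(plane(t,245+u/4,115+v/4,87).round(0))
print(plane(t,259,115,40), go([g[0],g[1],280],-6.3))
E
```

```text
(array([ 603.75448746, -142.40730387,  148.42403658]), np.float64(1.4527965713401128)) [ 602.98506985 -142.8220003   150.        ]
[627. -36.  87.]
[ 608. -213.   87.]
[595. -28.  87.]
[ 581. -213.   87.]
[789.11305873  22.08938124  40.        ] (array([-0.5212,  0.619 , -0.0487]), np.float64(80.33), array([151.3, 528.6, 230.8]), np.float64(74.03))
```

{"api": "drive_tool", "payload": {
  "series": [
    {"fingers": 1,"delta_pos": [-0.021,0.025,-0.03],"spin": 0},
    {"fingers": 1,"delta_pos": [-0.042,0.05,-0.05],"spin": 0},
    {"fingers": 1,"delta_pos": [-0.063,0.075,-0.06],"spin": 0},
    {"fingers": 1,"delta_pos": [-0.087,0.103,-0.06],"spin": 0},
    {"fingers": 1,"delta_pos": [-0.113,0.134,-0.06],"spin": 0},
    {"fingers": 1,"delta_pos": [-0.139,0.165,-0.06],"spin": 0},
    {"fingers": 1,"delta_pos": [-0.165,0.196,-0.06],"spin": 0},
    {"fingers": 1,"delta_pos": [-0.19,0.226,-0.06],"spin": 0}
  ]
}}

```text
time_s: 0.77
tool_pos: [316.8, 282.0, 291.2]
orientation: [3.142, 0.0, 1.292]
wrist_force: [1.3, 0.2, 0.4]
finger_gap: 85.4
```

{"api": "drive_tool", "payload": {
  "series": [
    {"fingers": 1,"delta_pos": [-0.026,0.031,0],"spin": 0},
    {"fingers": 1,"delta_pos": [-0.052,0.062,0],"spin": 0},
    {"fingers": 1,"delta_pos": [-0.078,0.093,0],"spin": 0},
    {"fingers": 1,"delta_pos": [-0.104,0.124,0],"spin": 0},
    {"fingers": 1,"delta_pos": [-0.13,0.155,0],"spin": 0},
    {"fingers": 1,"delta_pos": [-0.15,0.18,0],"spin": 0},
    {"fingers": 1,"delta_pos": [-0.17,0.2,0],"spin": 0},
    {"fingers": 1,"delta_pos": [-0.18,0.21,0],"spin": 0}
  ]
}}

```text
time_s: 1.43
tool_pos: [469.7, 50.4, 290.8]
orientation: [-3.141, 0.001, 1.29]
wrist_force: [-0.3, 0.5, -0.8]
finger_gap: 85.4
```

{"api": "drive_tool", "payload": {
  "series": [
    {"fingers": 1,"delta_pos": [-0.02,0.025,0],"spin": 7},
    {"fingers": 1,"delta_pos": [-0.04,0.05,0],"spin": 14},
    {"fingers": 1,"delta_pos": [-0.06,0.075,0],"spin": 21},
    {"fingers": 1,"delta_pos": [-0.08,0.1,0],"spin": 28},
    {"fingers": 1,"delta_pos": [-0.1,0.12,0],"spin": 35},
    {"fingers": 1,"delta_pos": [-0.12,0.145,0],"spin": 42},
    {"fingers": 1,"delta_pos": [-0.14,0.17,0],"spin": 49},
    {"fingers": 1,"delta_pos": [-0.15,0.183,0],"spin": 56}
  ]
}}

```text
time_s: 2.1
tool_pos: [604.3, -144.2, 290.2]
orientation: [-3.141, 0.001, 0.307]
wrist_force: [-0.3, 1.0, 0.6]
finger_gap: 85.5
```

{"api": "drive_tool", "payload": {
  "series": [
    {"fingers": 1,"delta_pos": [0,0,0],"spin": 6},
    {"fingers": 1,"delta_pos": [0,0,0],"spin": 12},
    {"fingers": 1,"delta_pos": [0,0,0],"spin": 18},
    {"fingers": 1,"delta_pos": [0,0,0],"spin": 24.3},
    {"fingers": 1,"delta_pos": [0,0,0],"spin": 24.3},
    {"fingers": 1,"delta_pos": [0,0,0],"spin": 24.3}
  ]
}}

```text
time_s: 2.6
tool_pos: [603.3, -141.5, 291.0]
orientation: [-3.141, 0.001, -0.106]
wrist_force: [-0.5, -0.3, -0.1]
finger_gap: 85.4
```

```bash
python3 - <<'E'
from h import *
w=snap('wrist','w1.png'); s=read_state(); print(s['time_s'],s['tool_pos'],s['orientation'],s['joint_pos'])
print(go([603,-142,200],-6.3)); print(proj(w,[603,-142,150]))
E
```

```text
2.65 [ 603.30649655 -141.48180535  291.03215771] [-3.14151059e+00  4.63804403e-04 -1.05587082e-01] [-2.89444263e-01  4.25516075e-01  1.21447074e+00 -4.12521818e-06
  1.50207683e+00 -1.83856878e-01]
(array([-0.0002,  0.0006,  0.091 ]), np.float64(0.25), array([ 603.3, -141.5,  291. ]), np.float64(-6.05))
(np.float64(250.75483803690545), np.float64(180.32935124276662))
```

View pics/w1.png

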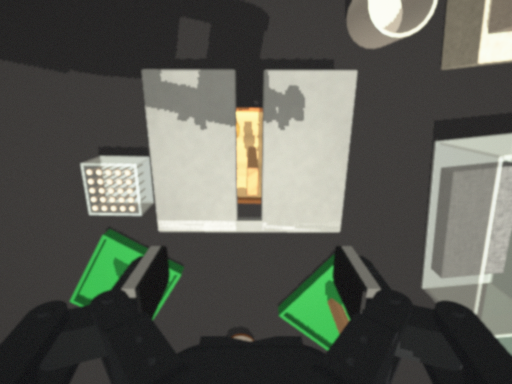

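The wrist view shows the stand square to the tool. The slot is at columns 236-263 and rows 70-218, open at the top (+y), with wood inside. I zoom in and measure the slot edges and the grip.

```bash
python3 - <<'E'
from h import *
w=load('w1'); im=w['pixels']
cv2.imwrite('pics/c2.png',cv2.resize(cv2.cvtColor(im[60:240,200:300],cv2.COLOR_RGB2BGR),(400,600)[::1] if 0 else (400,720))[:600])
E_=np.array(w['extrinsics']);print(-E_[:3,:3].T@E_[:3,3],-E_[2,:3], proj(w,[603.3,-141.5,291]))
for v in(85,215):
    r=im[v].astype(int).sum(1)
    for a,b in((236,'L'),(263,'R')): pass
    dif=np.abs(np.diff(r[225:275])); e=np.sort(np.argsort(dif)[-2:])+225.5; print(v,e,[plane(w,u+.5,v,87).round(1)[:2] for u in e])
print(plane(w,143,70,87),plane(w,357,70,87),plane(w,236.5,218,87),plane(w,263,218,87))
E
```

```text
[611.22996964 -63.7297909  434.55334026] [-0.03267948 -0.30624564 -0.95139143] (np.float64(251.3278170269422), np.float64(246.2403273605164))
85 [235.5 268.5] [array([596.5, -45.4]), array([633.9, -49.4])]
215 [236.5 261.5] [array([ 578.2, -204.3]), array([ 610.8, -207.8])]
[494.39088935 -18.49750707  87.        ] [733.70409613 -44.16833239  87.        ] [ 577.01116977 -208.50139887   87.        ] [ 611.74242541 -212.23007635   87.        ]
```

View pics/c2.png

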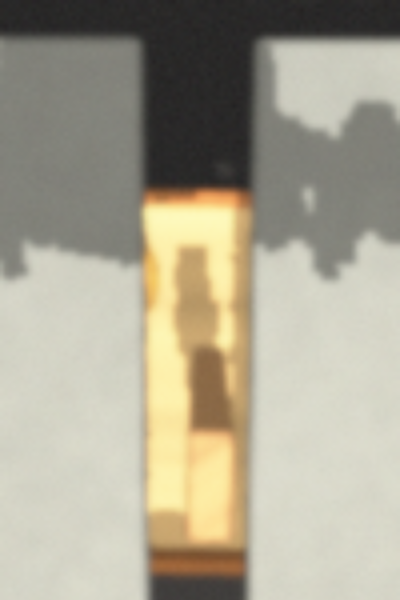

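```bash
python3 - <<'E'
from h import *
w=load('w1')
P=lambda u,v,z:plane(w,200+u/4,60+v/4,z)[:2].round(1)
for c in [(189,431),(234,431),(191,540),(237,540)]: print('grip',P(*c,150))
for c in [(144,150),(253,150),(149,560),(245,560)]: print('slot',P(*c,87))
print('tray rim',P(145,190,22),P(250,190,22),P(150,552,22),P(245,552,22))
E
```

```text
grip [ 600.9 -128.4]
grip [ 612.3 -129.6]
grip [ 598.2 -157.6]
grip [ 610.2 -158.8]
slot [594.8 -58.8]
slot [626.1 -62.2]
slot [ 581.  -183.6]
slot [ 611.8 -186.9]
tray rim [590.5 -71. ] [626.6 -74.9] [ 576.2 -202.9] [ 612.3 -206.8]
```

The grip centre is at about (605,-143.5) with its yaw near -5°. The slot centre there is x≈601 and runs at -6.4°. The tray sits at about +15 mm along the stand's x. I descend to grasp height (TCP z 111), keeping 24 mm above the planks.

{"api": "drive_tool", "payload": {
  "series": [
    {"fingers": 1,"delta_pos": [0.0015,0.002,0.03],"spin": -1},
    {"fingers": 1,"delta_pos": [0.0015,0.002,0.06],"spin": -1},
    {"fingers": 1,"delta_pos": [0.0015,0.002,0.09],"spin": -1},
    {"fingers": 1,"delta_pos": [0.0015,0.002,0.12],"spin": -1},
    {"fingers": 1,"delta_pos": [0.0015,0.002,0.145],"spin": -1},
    {"fingers": 1,"delta_pos": [0.0015,0.002,0.165],"spin": -1},
    {"fingers": 1,"delta_pos": [0.0015,0.002,0.18],"spin": -1},
    {"fingers": 1,"delta_pos": [0.0015,0.002,0.18],"spin": -1}
  ]
}}

```text
time_s: 3.32
tool_pos: [603.2, -143.2, 107.8]
orientation: [-3.14, 0.005, -0.089]
wrist_force: [0.5, 0.2, -0.5]
finger_gap: 85.5
```

```bash
python3 - <<'E'
from h import *
w=snap('wrist','w2.png'); print(go([604.5,-143.5,111],-5)); print(proj(w,[604.5,-143.5,150]))
E
```

```text
(array([ 0.0005, -0.    , -0.001 ]), np.float64(-0.13), array([ 604. , -143.5,  110. ]), np.float64(-5.13))
(np.float64(254.24278937333509), np.float64(294.9951061857905))
```

View pics/w2.png

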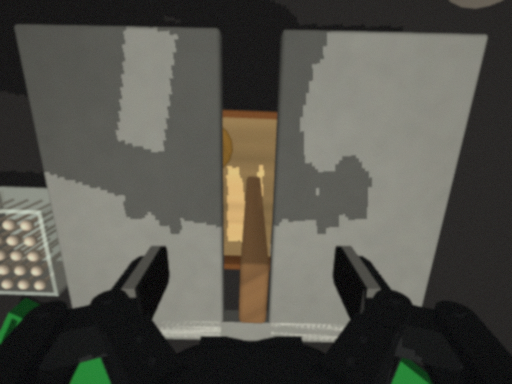

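The wrist view shows the grip at columns ~241-267, between the pads at 167 and 333. It is about 2 mm to the tool's +x, so I shift by 1.5 mm and close.

{"api": "drive_tool", "payload": {
  "series": [
    {"fingers": 1,"delta_pos": [0.0015,0,0],"spin": 0},
    {"fingers": 0.4,"delta_pos": [0.0015,0,0],"spin": 0},
    {"fingers": 0,"delta_pos": [0.0015,0,0],"spin": 0},
    {"fingers": -0.4,"delta_pos": [0.0015,0,0],"spin": 0},
    {"fingers": -0.6,"delta_pos": [0.0015,0,0],"spin": 0},
    {"fingers": -0.8,"delta_pos": [0.0015,0,0],"spin": 0},
    {"fingers": -1,"delta_pos": [0.0015,0,0],"spin": 0},
    {"fingers": -1,"delta_pos": [0.0015,0,0],"spin": 0}
  ]
}}

```text
time_s: 4.03
tool_pos: [605.9, -143.7, 111.0]
orientation: [-3.141, 0.001, -0.092]
wrist_force: [-3.6, 0.8, 2.0]
finger_gap: 11.3
```

{"api": "drive_tool", "payload": {
  "series": [
    {"fingers": -1,"delta_pos": [0,0,0],"spin": 0},
    {"fingers": -1,"delta_pos": [0,0,0],"spin": 0},
    {"fingers": -1,"delta_pos": [0,0,0],"spin": 0},
    {"fingers": -1,"delta_pos": [0,0,0],"spin": 0}
  ]
}}

```text
time_s: 4.37
tool_pos: [606.0, -143.7, 111.1]
orientation: [-3.142, 0.0, -0.092]
wrist_force: [-1.4, 0.7, -3.0]
finger_gap: 11.2
```

The fingers stopped at a gap of 11.2 mm, so the grip is held. I lift about 8 mm gently and look.

{"api": "drive_tool", "payload": {
  "series": [
    {"fingers": -1,"delta_pos": [0,0,-0.001],"spin": 0},
    {"fingers": -1,"delta_pos": [0,0,-0.002],"spin": 0},
    {"fingers": -1,"delta_pos": [0,0,-0.003],"spin": 0},
    {"fingers": -1,"delta_pos": [0,0,-0.004],"spin": 0},
    {"fingers": -1,"delta_pos": [0,0,-0.0055],"spin": 0},
    {"fingers": -1,"delta_pos": [0,0,-0.007],"spin": 0},
    {"fingers": -1,"delta_pos": [0,0,-0.008],"spin": 0},
    {"fingers": -1,"delta_pos": [0,0,-0.008],"spin": 0}
  ]
}}

```text
time_s: 5.03
tool_pos: [606.2, -143.8, 119.6]
orientation: [3.142, -0.001, -0.092]
wrist_force: [-0.2, -0.1, -6.0]
finger_gap: 11.0
```

```bash
python3 - <<'E'
from h import *
w=snap('wrist','w3.png'); s=read_state(); print(s['wrist_force'],s['moment'],s['tool_pos'],s['orientation'])
# slot-direction travel: slot centre line through (596.4,-185.2)-(610.5,-60.5)
d=np.array([14.1,124.7]);d/=np.linalg.norm(d);c=np.array([596.4,-185.2]); q=s['tool_pos'][:2]-c; n=np.array([d[1],-d[0]])
print('lateral off slot',q@n)
for a in(60,120,200):
    p=s['tool_pos'][:2]+a*d-n*min(3,a/20); print(a,go([*p,s['tool_pos'][2]],-6))
E
```

```text
[-0.10341283  0.35570353 -5.59704506] [ 0.0174772  -0.02072834  0.00239195] [ 606.1956447  -143.81345863  119.43594392] [ 3.14153649e+00 -2.71039264e-04 -9.20498264e-02]
lateral off slot 5.083617561031445
60 (array([-0.0018, -0.06  , -0.    ]), np.float64(0.73), array([ 606.2, -143.8,  119.4]), np.float64(-5.27))
120 (array([-0.0005, -0.12  , -0.    ]), np.float64(0.73), array([ 606.2, -143.8,  119.4]), np.float64(-5.27))
200 (array([ 0.0011, -0.2   , -0.    ]), np.float64(0.73), array([ 606.2, -143.8,  119.4]), np.float64(-5.27))
```

View pics/w3.png

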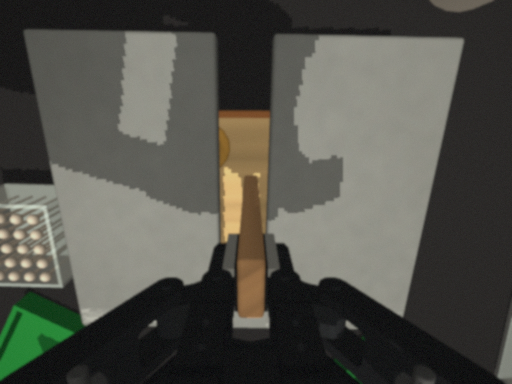

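The tray is held clear of the bench: the load is about 5.8 N, the moment is near zero, and the grip is within the slot, about 5 mm to the +x side. I slide it out slowly while drifting back towards the slot's centre.

{"api": "drive_tool", "payload": {
  "series": [
    {"fingers": -1,"delta_pos": [-0.0005,-0.002,0],"spin": 0.1},
    {"fingers": -1,"delta_pos": [-0.001,-0.006,0],"spin": 0.2},
    {"fingers": -1,"delta_pos": [-0.0015,-0.012,0],"spin": 0.3},
    {"fingers": -1,"delta_pos": [-0.002,-0.019,0],"spin": 0.4},
    {"fingers": -1,"delta_pos": [-0.0025,-0.027,0],"spin": 0.5},
    {"fingers": -1,"delta_pos": [-0.003,-0.035,0],"spin": 0.6},
    {"fingers": -1,"delta_pos": [-0.003,-0.043,0],"spin": 0.7},
    {"fingers": -1,"delta_pos": [-0.003,-0.051,0],"spin": 0.7}
  ]
}}

```text
time_s: 5.75
tool_pos: [607.9, -91.7, 119.3]
orientation: [-3.142, -0.0, -0.104]
wrist_force: [1.0, 0.2, -5.9]
finger_gap: 11.2
```

{"api": "drive_tool", "payload": {
  "series": [
    {"fingers": -1,"delta_pos": [0,-0.008,0],"spin": 0},
    {"fingers": -1,"delta_pos": [0,-0.016,0],"spin": 0},
    {"fingers": -1,"delta_pos": [0,-0.024,0],"spin": 0},
    {"fingers": -1,"delta_pos": [0,-0.032,0],"spin": 0},
    {"fingers": -1,"delta_pos": [0,-0.039,0],"spin": 0},
    {"fingers": -1,"delta_pos": [0,-0.045,0],"spin": 0},
    {"fingers": -1,"delta_pos": [0,-0.049,0],"spin": 0},
    {"fingers": -1,"delta_pos": [0,-0.05,0],"spin": 0}
  ]
}}

```text
time_s: 6.42
tool_pos: [613.1, -42.3, 119.3]
orientation: [-3.142, -0.0, -0.104]
wrist_force: [-0.1, 1.3, -5.6]
finger_gap: 11.1
```

```bash
python3 - <<'E'
from h import *
s=read_state(); print(s['time_s'],s['wrist_force'],s['moment'],s['tool_pos'],s['orientation'])
d=np.array([14.1,124.7]);d/=np.linalg.norm(d);c=np.array([596.4,-185.2]); q=s['tool_pos'][:2]-c; n=np.array([d[1],-d[0]])
print('lateral',q@n,'along',q@d)
E
```

```text
6.4167 [-0.08047638  1.30291983 -5.60696476] [0.06696246 0.00835929 0.0301686 ] [613.11607231 -42.31161999 119.29231679] [-3.14155439e+00 -6.33154218e-05 -1.03697186e-01]
lateral 0.555944609182859 along 143.86176400337428
```

It is centred in the slot with no side load. I continue out about 110 mm more.

{"api": "drive_tool", "payload": {
  "series": [
    {"fingers": -1,"delta_pos": [0,-0.002,0],"spin": 0},
    {"fingers": -1,"delta_pos": [0,-0.006,0],"spin": 0},
    {"fingers": -1,"delta_pos": [0,-0.012,0],"spin": 0},
    {"fingers": -1,"delta_pos": [0,-0.02,0],"spin": 0},
    {"fingers": -1,"delta_pos": [0,-0.028,0],"spin": 0},
    {"fingers": -1,"delta_pos": [0,-0.036,0],"spin": 0},
    {"fingers": -1,"delta_pos": [0,-0.044,0],"spin": 0},
    {"fingers": -1,"delta_pos": [0,-0.052,0],"spin": 0}
  ]
}}

```text
time_s: 7.08
tool_pos: [618.5, 9.7, 119.3]
orientation: [-3.142, 0.0, -0.104]
wrist_force: [0.5, -0.7, -5.2]
finger_gap: 11.3
```

{"api": "drive_tool", "payload": {
  "series": [
    {"fingers": -1,"delta_pos": [0,-0.008,0],"spin": 0},
    {"fingers": -1,"delta_pos": [0,-0.016,0],"spin": 0},
    {"fingers": -1,"delta_pos": [0,-0.024,0],"spin": 0},
    {"fingers": -1,"delta_pos": [0,-0.032,0],"spin": 0},
    {"fingers": -1,"delta_pos": [0,-0.042,0],"spin": 0},
    {"fingers": -1,"delta_pos": [0,-0.052,0],"spin": 0},
    {"fingers": -1,"delta_pos": [0,-0.058,0],"spin": 0},
    {"fingers": -1,"delta_pos": [0,-0.06,0],"spin": 0}
  ]
}}

```text
time_s: 7.75
tool_pos: [624.7, 69.6, 119.3]
orientation: [-3.141, -0.0, -0.103]
wrist_force: [-0.1, 0.1, -4.9]
finger_gap: 11.2
```

```bash
python3 - <<'E'
from h import *
t=snap('top','t2.png');s_=snap('scene','s2.png'); s=read_state(); print(s['time_s'],s['wrist_force'],s['moment'],s['tool_pos'],s['orientation'])
a=cv2.imread('pics/t2.png')[80:230,200:350];b=cv2.imread('pics/s2.png')[130:280,180:330]
cv2.imwrite('pics/c3.png',np.hstack([cv2.resize(i,(400,400),interpolation=cv2.INTER_CUBIC) for i in(a,b)]))
E
```

```text
7.85 [ 0.38079541  0.12721771 -5.18376809] [ 0.00869087  0.00329709 -0.03508606] [624.67847668  68.73749982 119.22742966] [ 3.14147722e+00  5.00069795e-05 -1.03695263e-01]
```

View pics/c3.png

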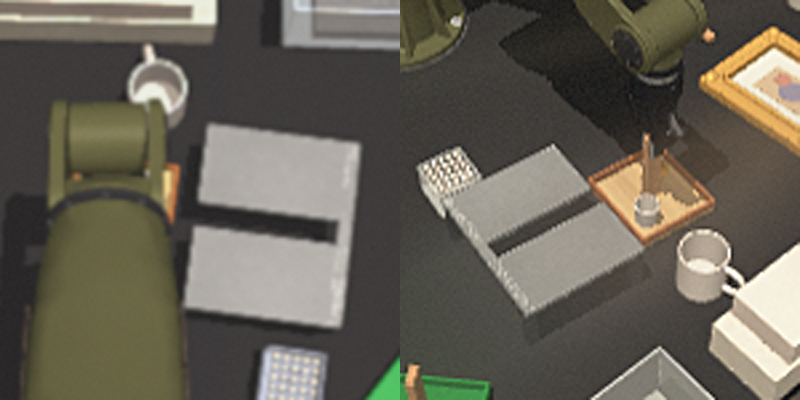

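The tray is out past the planks with the cup upright in it. I can't see the rosette, and the gripper looks offset from the grip, so I look closer.

```bash
python3 - <<'E'
from h import *
w=snap('wrist','w4.png'); g=load('s2')
for p in([624.7,68.7,119],[624.7,68.7,150],[624.7,68.7,0],[624.7,68.7,300]): print(p,np.round(proj(g,p),1))
a=cv2.imread('pics/w4.png')[:,100:400]; b=cv2.imread('pics/s2.png')[130:230,245:323]
b=np.clip(b.astype(float)*1.6,0,255).astype(np.uint8)
cv2.imwrite('pics/c4.png',np.hstack([cv2.resize(a,(400,512)),cv2.resize(b,(400,512),interpolation=cv2.INTER_CUBIC)]))
E
```

```text
[624.7, 68.7, 119] [274.3 186.8]
[624.7, 68.7, 150] [274.6 181.5]
[624.7, 68.7, 0] [273.3 205.4]
[624.7, 68.7, 300] [276.  153.9]
```

View pics/c4.png

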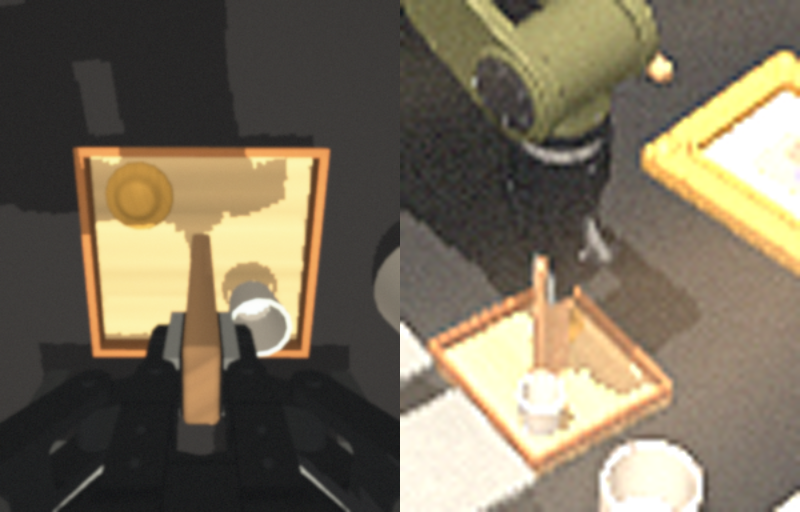

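Close up, the cup is upright at (262,315) in the crop and the rosette lies flat in the tray at (140,195). The grip is square between the pads and clear of the stand, at stand x of about -199 mm. I lift 142 mm smoothly.

{"api": "drive_tool", "payload": {
  "series": [
    {"fingers": -1,"delta_pos": [0,0,-0.002],"spin": 0},
    {"fingers": -1,"delta_pos": [0,0,-0.006],"spin": 0},
    {"fingers": -1,"delta_pos": [0,0,-0.012],"spin": 0},
    {"fingers": -1,"delta_pos": [0,0,-0.02],"spin": 0},
    {"fingers": -1,"delta_pos": [0,0,-0.028],"spin": 0},
    {"fingers": -1,"delta_pos": [0,0,-0.036],"spin": 0},
    {"fingers": -1,"delta_pos": [0,0,-0.044],"spin": 0},
    {"fingers": -1,"delta_pos": [0,0,-0.052],"spin": 0}
  ]
}}

```text
time_s: 8.57
tool_pos: [624.7, 68.4, 172.4]
orientation: [-3.142, -0.001, -0.104]
wrist_force: [0.5, -0.2, -4.5]
finger_gap: 11.0
```

{"api": "drive_tool", "payload": {
  "series": [
    {"fingers": -1,"delta_pos": [0,0,-0.008],"spin": 0},
    {"fingers": -1,"delta_pos": [0,0,-0.016],"spin": 0},
    {"fingers": -1,"delta_pos": [0,0,-0.024],"spin": 0},
    {"fingers": -1,"delta_pos": [0,0,-0.032],"spin": 0},
    {"fingers": -1,"delta_pos": [0,0,-0.04],"spin": 0},
    {"fingers": -1,"delta_pos": [0,0,-0.046],"spin": 0},
    {"fingers": -1,"delta_pos": [0,0,-0.051],"spin": 0},
    {"fingers": -1,"delta_pos": [0,0,-0.055],"spin": 0}
  ]
}}

```text
time_s: 9.23
tool_pos: [624.7, 68.4, 226.8]
orientation: [-3.142, -0.0, -0.104]
wrist_force: [-0.5, -0.8, -5.8]
finger_gap: 11.2
```

{"api": "drive_tool", "payload": {
  "series": [
    {"fingers": -1,"delta_pos": [0,0,-0.005],"spin": 0},
    {"fingers": -1,"delta_pos": [0,0,-0.012],"spin": 0},
    {"fingers": -1,"delta_pos": [0,0,-0.02],"spin": 0},
    {"fingers": -1,"delta_pos": [0,0,-0.027],"spin": 0},
    {"fingers": -1,"delta_pos": [0,0,-0.032],"spin": 0},
    {"fingers": -1,"delta_pos": [0,0,-0.035],"spin": 0},
    {"fingers": -1,"delta_pos": [0,0,-0.035],"spin": 0},
    {"fingers": -1,"delta_pos": [0,0,-0.035],"spin": 0}
  ]
}}

```text
time_s: 9.9
tool_pos: [624.6, 68.4, 261.2]
orientation: [3.142, 0.0, -0.104]
wrist_force: [-0.4, 0.5, -5.0]
finger_gap: 11.2
```

{"api": "drive_tool", "payload": {
  "series": [
    {"fingers": -1,"delta_pos": [0,0,0],"spin": 0},
    {"fingers": -1,"delta_pos": [0,0,0],"spin": 0},
    {"fingers": -1,"delta_pos": [0,0,0],"spin": 0},
    {"fingers": -1,"delta_pos": [0,0,0],"spin": 0},
    {"fingers": -1,"delta_pos": [0,0,0],"spin": 0},
    {"fingers": -1,"delta_pos": [0,0,0],"spin": 0}
  ]
}}

```text
time_s: 10.4
tool_pos: [624.7, 68.4, 261.2]
orientation: [3.142, 0.0, -0.104]
wrist_force: [0.1, -0.4, -5.7]
finger_gap: 11.5
```

```bash
python3 - <<'E'
from h import *
w=snap('wrist','w5.png');g=snap('scene','s5.png'); s=read_state(); print(s['time_s'],s['wrist_force'],s['moment'],s['tool_pos'],s['orientation'],abs(s['qvel']).max(),s['finger_gap'])
a=cv2.imread('pics/w5.png')[:,100:400]; b=cv2.imread('pics/s5.png')[100:220,225:319]
b=np.clip(b.astype(float)*1.6,0,255).astype(np.uint8)
cv2.imwrite('pics/c5.png',np.hstack([cv2.resize(a,(400,512)),cv2.resize(b,(400,512),interpolation=cv2.INTER_CUBIC)]))
# rim corner shift in wrist view between w4 and w5 tells slip or tilt
for f in('w4','w5'):
    h=cv2.cvtColor(load(f)['pixels'],cv2.COLOR_RGB2HSV); m=((h[...,0]<25)&(h[...,1]>90)&(h[...,2]>110)).astype(np.uint8)
    c=max(cv2.findContours(m,0,2)[0],key=cv2.contourArea); print(f,cv2.boundingRect(c),[p[0].tolist() for p in cv2.approxPolyDP(c,8,True)])
E
```

```text
10.5 [ 0.42563155  0.26330767 -5.02461553] [0.01545603 0.00672193 0.01799523] [624.67977723  68.37910665 261.23719077] [ 3.14158429e+00  9.42143677e-05 -1.04265926e-01] 0.0012036902120268497 11.604858821431192
w4 (155, 110, 193, 209) [[155, 112], [170, 267], [209, 261], [175, 258], [165, 118], [178, 253], [209, 255], [240, 235], [240, 317], [264, 313], [261, 235], [280, 211], [309, 225], [309, 209], [324, 210], [321, 249], [296, 268], [331, 267], [346, 111]]
w5 (154, 110, 194, 209) [[155, 110], [170, 266], [209, 261], [175, 258], [165, 118], [178, 253], [209, 255], [240, 235], [242, 318], [262, 315], [261, 235], [279, 212], [308, 224], [311, 209], [323, 210], [323, 251], [337, 119], [326, 256], [303, 266], [330, 267], [346, 111]]
```

View pics/c5.png

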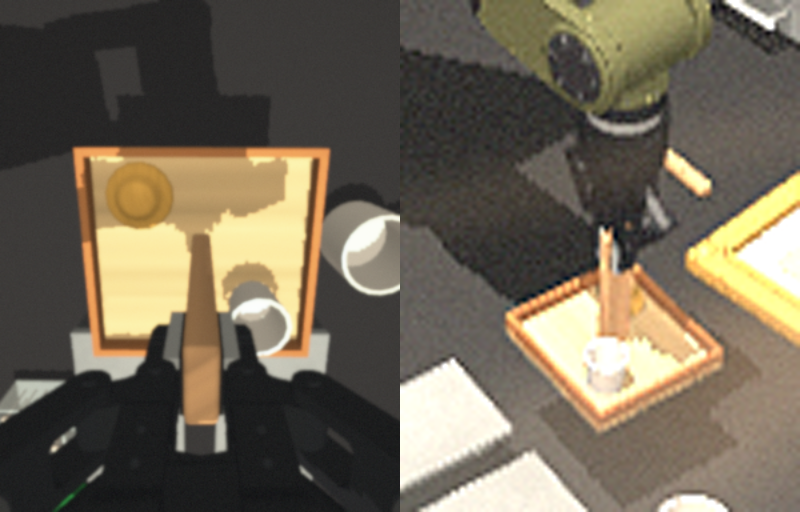

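The lifted tray matches the pre-lift view to within about 1 px at the rim corners, so nothing slipped or tilted. The cup is upright at (262,315) and the rosette at (140,195) in the crop. I do one absolute level check from the rim corners and hand in if it agrees.

```bash
python3 - <<'E'
from h import *
from bench import finish_job
w=load('w5'); c=[(154.5,110),(347,110.5),(331,267.5),(170,267.5)]
P=np.array([plane(w,*p,172)[:2] for p in c]); L=np.linalg.norm(P-np.roll(P,-1,0),axis=1); print(P.round(1),L.round(1),'centre',P.mean(0))
s=read_state()
ok=np.all(abs(L-[150,140,150,140])<9); print(ok,s['wrist_force'])
if ok: print(finish_job())
E
```

```text
[[556.8 146.9]
 [707.  130.7]
 [691.9 -10.1]
 [541.7   5.8]] [151.  141.6 150.9 141.9] centre [624.34639672  68.31854196]
True [ 0.42563155  0.26330767 -5.02461553]
the job is handed in; nothing more can be done
None
```

The plywood tray is out of the stand, and I handed the job in at about 10.5 s with the gripper still holding it, its underside about 15 cm above the bench. The verdict was not reported, so the checks below are my own.

- **What I did:** I pinched the upright grip in the slot and lifted the tray about 8 mm. I slid it out to about -199 mm in the stand's frame, still about 8 mm above the bench, then raised it 142 mm.
- **Level:** before hand-in, the rim measured 151 x 142 mm at the expected height (the tray is 150 x 140 mm). Opposite sides matched to within 0.3 mm, and its centre lay under the tool.
- **Grip and steadiness:** the finger gap was 11.6 mm on the 12 mm grip, with a steady load of about 5 N, and the joints were almost still (0.001 rad/s).
- **Cup and rosette:** in the last pictures the cup stands upright and the rosette lies flat in the tray, where they were before the lift.
- **Stand:** at the points I read during the slide, the sideways force stayed under about 1.5 N, so I saw no sign of a strike.
- **Disagreements:** estimates of the grip's x position differed by about 2 mm between the cameras, which did not matter. The weight reading wandered between 4.5 and 6 N, which I took as sensor noise.
- **Not checked:** I did not measure whether the other things on the bench stayed put. The path kept clear of them and no contact force showed.

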